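Swing out the prop leg of the oak frame

TASK

Two small picture frames stand on the packing bench with their backs to you, each with a blue prop leg on its back that is only part-way open. Push the leg of the brown wooden frame outward until it is against its stop, square to the frame's back, and leave it there. Leave the black frame and its leg as they are.

Things in the scene. Friction and masses are not known exactly. Their poses are not given: they have to be found in the camera images.
- oak_frame: Brown wooden picture frame, fixed to the bench: 18 mm thick (x), 210 mm wide (y), top edge at z = 96 mm. Origin: centre of its underside, on the bench. Its cardboard back faces its -x, towards the robot within 35 degrees; y along its width, z up. Back face at x = -9 mm; the leg's vertical hinge line at x = -13.5 mm, y = 0. Steel feet, 12 mm high, to x = -25 mm at y = +-97 mm.
- oak_leg (a joint): Angle (rad) of its leg: 0 flat on the back along the frame's +y; opens anticlockwise from above, free edge from +y to -x, to the stop at 1.57. Starts at 0.6 to 0.9. Blue upright panel, 5 mm thick, 88 mm long from the hinge, z = 4 to 92 mm. Push its face that looks at the frame's back, from in the gap between leg and back (open above). Light friction (0.05 Nm), no spring, stays where left.
- oak_leg_tip (a point): Upper end of the free edge of the wooden frame's leg, on the panel's mid-plane, 88 mm from the hinge line and 92 mm above the bench. Moves with the leg.
- black_leg_tip (a point): The same point on the leg of the black frame, which is built like the wooden one (same size, same blue leg, also part-way open, opens the same way). It must stay where it is.

How it is judged (in metres and radians):
At the end, for the whole second after the job is handed in: The wooden frame's leg is within 10 degrees of its stop (joint above 1.39 rad) and at rest, and the black frame's leg is within 15 mm of where it started (value of joint oak_leg above 1.39 rad and velocity of joint oak_leg below 0.05 rad/s and distance of black_leg_tip from where it was at the start of the episode below 0.015 m); the robot touches nothing.
It fails at once if the black frame's leg is moved by more than 15 mm (distance of black_leg_tip from where it was at the start of the episode above 0.015 m).
It also fails if it takes over 29 s, if anything falls off the work surface, if the arm or the gripper's body presses on something with over 40 N, if the wrist force passes 120 N, or if a joint passes its speed limit or range.

ROBOT

A 6-joint arm with a two-finger parallel gripper is mounted at the origin on a cart in front of the work surface, level with it; the furniture and walls round the work are solid. World frame = base frame: x ahead of the robot, y to its left, z up, the work surface at z = 0. Lengths are in mm, angles in rad, forces in N, time in s.
With the tool pointing down it reaches from about 350 to 975 mm from the base axis. Payload 7.1 kg.
Tool frame: the origin (TCP) lies on the front face of the gripper's body, between the roots of the fingers; the fingertips stand 80 mm ahead of it and the grasp point (between the pads) lies 61 mm ahead of it (env.tips_ahead is the distance from the TCP to the fingertips, in mm); z points along the fingers, y is the line along which they close (so a half turn about z gives the same grasp; the last joint's range is limited). The gripper opens to 88 mm and grips with 3 to 60 N. Pads are 20 mm wide; open, the fingers measure 115 mm over their backs; the gripper's body (75 mm by 178 mm) begins 61 mm behind the grasp point.
Start: joints at [-1.241, 0.423, 1.63, -0, 1.089, -0.019], TCP at [213.623, -587.342, 302.675] pointing down, gripper open.
Joint ranges: [-3, 3], [-0.9, 2.11], [0.09, 2.58], [-1.31, 4.45], [0.11, 2.69], [-2.54, 2.54]. Speed limits (rad/s): [2.39, 2.39, 3.01, 3.14, 3.14, 3.14].

INTERFACE

Orientations are given as a unit quaternion [x, y, z, w].
In Python, from station import env, set_gripper, viewer, workorder gives the robot as it stands. Calls block until the motion is done:
- env.reach(position, orientation): joint-space move of the TCP to a pose.
- env.move_l(position, rot=None, rate=150, f_stop=None): straight line of the TCP; rot=None keeps the orientation; rate is the mean speed in mm/s. With f_stop (N) it stops when the force on the tool has changed by that much, and returns True; else False.
- env.move_joints(angles): joint-space move.
- set_gripper(opening): finger opening in mm; the grip force is fixed at half the most; returns when the fingers have stopped.
- env.hold(seconds).
- env.ik(position, orientation): joint angles nearest the present ones, or None.
- env.read_state(): the state.
- viewer.camera(name): name is "scene" or "top" or "wrist"; returns the picture (480x640x3 uint8, blue, green, red); there is no depth.
- viewer.camera_params(name): a dict with "fx", "fy", "cx", "cy" (pixels), "pose" (4x4, takes a point from camera to world coordinates); the wrist camera has in their place "tool_from_camera" (4x4, takes a point from camera to tool coordinates, whose origin is the TCP and whose axes are the flange's). Camera axes: x right, y up, looking along -z (the intrinsics and any distortion apply to the point x, -y, -z); pixel columns grow to the right and rows downward; lengths in mm; the calibration is good to about 2 mm. A picture is of the moment at which its call begins: read the wrist's pose just before it. camera_params takes no time and is no camera call.
A pose or a line that the arm cannot do raises env.IKError and nothing moves.
- workorder.sign_off(): hands the job in; it is judged then, once.
The state is a dict: "time_s": time; "qpos": joint angles; "dq": joint speeds; "tau": joint torques, N m; "tool_pos": TCP position; "orientation": TCP orientation; "force": force on the tool from outside, world axes, zero at the start; "wrist_torque": the same for the moment, N m; "width": finger opening in mm; "grip_force": force on a finger pad.
Only numpy, scipy, OpenCV 4.12 (cv2) and the standard library are available. Lean on these libraries where they do the work, as an engineer would, in place of code of your own. Each camera call takes 0.05 s, during which the arm holds its last target. There are 200 camera calls.

## Working session

There is one attempt and no reset: what is moved stays moved. The work goes in short steps, each a Python script; the robot and the scene stay as the last script left them, time stands still between calls to the robot, and variables do not carry over. Pictures are saved under pics/ and viewed, at most 10 in all, crops included, and the job is handed in when it is done.

```bash
mkdir -p pics; ls
python3 - <<'E'
from station import env,viewer
import cv2
for n in("top","scene"):
    cv2.imwrite(f"pics/{n}0.png",viewer.camera(n)); p=viewer.camera_params(n); print(n,p)
s=env.read_state();print(s["time_s"],s["orientation"])
E
```

```text
pics
top {'fx': 535.385588576257, 'fy': 535.385588576257, 'cx': 320.0021211061059, 'cy': 231.89840955021455, 'pose': array([[-1.58103915e-02,  9.91449204e-01, -1.29531880e-01,
         3.86584475e+02],
       [-9.99862611e-01, -1.50318711e-02,  6.98579181e-03,
         5.33325159e+01],
       [ 4.97895121e-03,  1.29624532e-01,  9.91550650e-01,
         1.42014152e+03],
       [ 0.00000000e+00,  0.00000000e+00,  0.00000000e+00,
         1.00000000e+00]])}
scene {'fx': 588.6247826167338, 'fy': 588.6247826167338, 'cx': 317.8912762660813, 'cy': 244.20678107217424, 'pose': array([[-6.41226087e-01,  5.64862477e-01, -5.19383757e-01,
        -9.93315083e+01],
       [-7.67210419e-01, -4.84933613e-01,  4.19794669e-01,
         5.87632254e+02],
       [-1.47403852e-02,  6.67659923e-01,  7.44320461e-01,
         1.04210752e+03],
       [ 0.00000000e+00,  0.00000000e+00,  0.00000000e+00,
         1.00000000e+00]])}
0.1 [ 9.84829847e-01  1.73521418e-01 -1.06966946e-04 -6.92019346e-04]
```

View pics/top0.png

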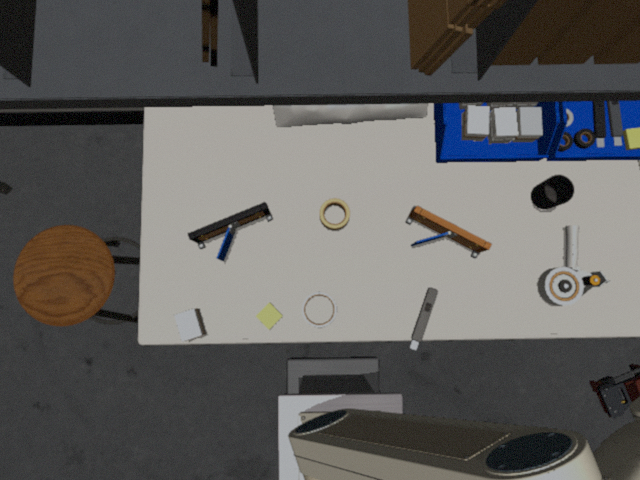

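View pics/scene0.png

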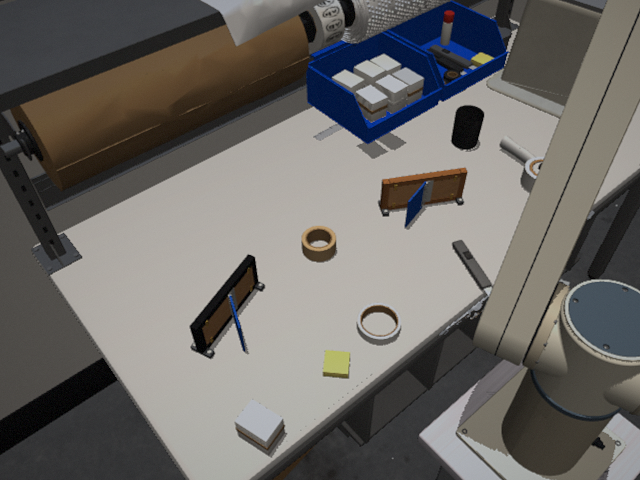

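The top view shows the oak frame from about (407,208) to (490,248), with its leg from the hinge at about (450,233) to the free edge at about (413,244). The black frame is well clear at (190–270, 205–245). Next I'll measure the oak frame and leg.

```bash
cat > h.py <<'E'
import numpy as np,cv2
from station import env,viewer,set_gripper,workorder
def ray(n,uv,z):
    p=viewer.camera_params(n);T=p["pose"]
    d=T[:3,:3]@np.array([(uv[0]-p["cx"])/p["fx"],-(uv[1]-p["cy"])/p["fy"],-1]);o=T[:3,3]
    return (o+d*(z-o[2])/d[2])[:2]
def proj(n,P):
    p=viewer.camera_params(n);T=p["pose"];c=T[:3,:3].T@(np.array(P)-T[:3,3])
    return np.array([p["cx"]+p["fx"]*c[0]/-c[2],p["cy"]-p["fy"]*c[1]/-c[2]])
E
python3 - <<'E'
from h import *
im=cv2.imread("pics/top0.png");c=im[190:270,395:500]
cv2.imwrite("pics/c.png",cv2.resize(c,None,fx=7,fy=7,interpolation=cv2.INTER_CUBIC))
hsv=cv2.cvtColor(im,cv2.COLOR_BGR2HSV);
for nm,lo,hi in(("oak",(5,120,110),(20,255,255)),("blue",(100,130,40),(130,255,255))):
    m=cv2.inRange(hsv,lo,hi);k=np.zeros_like(m);k[195:265,400:500]=m[195:265,400:500]
    pts=cv2.findNonZero(k);r=cv2.minAreaRect(pts);b=cv2.boxPoints(r);print(nm,len(pts),r,b.tolist())
    for q in b: print(ray("top",q,96 if nm=="oak" else 92))
E
```

```text
oak 499 ((452.11834716796875, 227.27076721191406), (83.64500427246094, 6.04835319519043), 27.299570083618164) [[413.5669860839844, 210.77651977539062], [416.3410339355469, 205.40182495117188], [490.6697082519531, 243.7650146484375], [487.8956604003906, 249.13970947265625]]
[ 609.45409302 -191.61568195]
[ 623.0347193  -199.11878751]
[ 523.31071497 -380.63049288]
[ 509.98065187 -372.94997444]
blue 78 ((430.4000549316406, 238.19998168945312), (2.5298216342926025, 34.78504943847656), 71.56504821777344) [[413.50006103515625, 242.49998474121094], [446.50006103515625, 231.49998474121094], [447.300048828125, 233.8999786376953], [414.300048828125, 244.8999786376953]]
[ 529.84670218 -189.09745075]
[ 556.28958043 -272.8948879 ]
[ 550.20236286 -274.61829903]
[ 523.79293813 -190.86407904]
```

View pics/c.png

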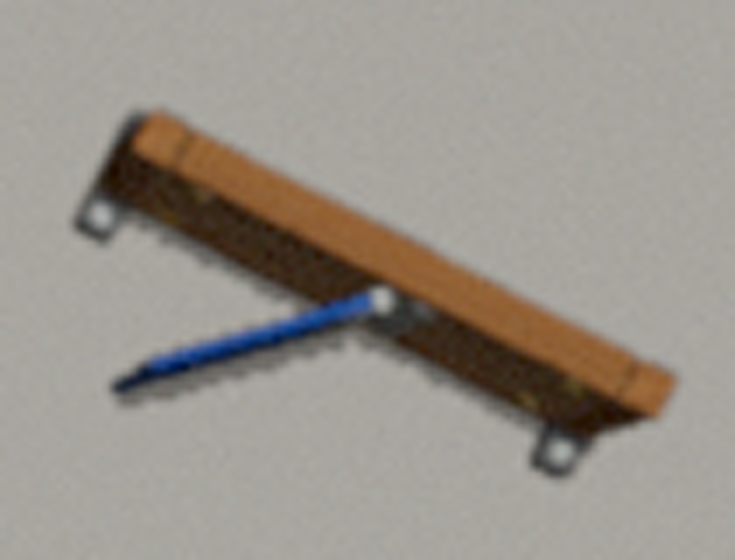

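The oak frame's centre is at about (566,-286) with a yaw of about -28.7°, and its leg is at about 0.8 rad. The black frame is about 390 mm away. I'll push with the closed fingers, tips at z = 42, following the arc.

```bash
cat > push.py <<'E'
from h import *
from scipy.spatial.transform import Rotation as R
C=np.array([566.4,-286.1]);Y=np.array([.481,.877]);Y/=np.linalg.norm(Y);D=np.array([-Y[1],Y[0]])
H=C+13.5*D
W=lambda y,d,z:np.array([*(H+y*Y+d*D),z])
def at(t,z=122):
    h=2.5+10*np.sin(t)+13.5*np.cos(t);return W(55*np.cos(t)+h*np.sin(t),55*np.sin(t)-h*np.cos(t),z)
best=None
for s in(1,-1):
    x=np.array([*(s*Y),0]);z=np.array([0,0,-1.]);q=R.from_matrix(np.c_[x,np.cross(z,x),z]).as_quat()
    j=env.ik(at(.6,260),q)
    if j is not None:
        c=abs(np.array(j)-env.read_state()["qpos"]).max();print(s,c,np.round(j,2))
        if best is None or c<best[0]:best=(c,q)
q=best[1]
start=W(62,20,122);set_gripper(0)
env.reach([*start[:2],260],q)
print("down",env.move_l(start,rate=100,f_stop=12))
for t in np.arange(.7,1.5,.1): 
    if env.move_l(at(t),rate=50,f_stop=15):print("stop",t);break
else: print("end",env.move_l(at(1.72),rate=25,f_stop=10))
s=env.read_state();p=s["tool_pos"][:2]-H;print(s["time_s"],s["force"],"y,d",p@Y,p@D)
E
python3 push.py
```

```text
1 0.8476388613737138 [-0.39  0.45  1.69 -0.    0.99  0.11]
down False
end True
7.625 [2.74991924 4.1700922  3.1684904 ] y,d 13.540834398966243 53.53588586375014
```

Contact with the stop came at y = 13.5 mm, against an expected 12.5 mm. I'll back off, lift clear and check.

Run:
```python
from h import *
Y=np.array([.481,.877,0])
p=np.array(env.read_state()["tool_pos"])
env.move_l(p+20*Y,rate=60);env.move_l(p+20*Y+[0,0,150],rate=150)
env.move_joints([-1.241,0.423,1.63,0,1.089,-0.019]);
im=viewer.camera("top");cv2.imwrite("pics/t2.png",im)
cv2.imwrite("pics/c2.png",cv2.resize(im[180:270,180:500],None,fx=2.5,fy=2.5))
m=cv2.inRange(cv2.cvtColor(im,cv2.COLOR_BGR2HSV),(100,130,40),(130,255,255));k=np.zeros_like(m);k[195:290,400:500]=m[195:290,400:500]
r=cv2.minAreaRect(cv2.findNonZero(k));b=cv2.boxPoints(r);w=np.array([ray("top",q,92) for q in b]);print(w)
e=[w[(i+1)%4]-w[i] for i in range(4)];l=max(e,key=np.linalg.norm);l=l*np.sign(-l[0])
D=np.array([-.877,.481]);print("leg rad",np.pi/2+np.arctan2(D[0]*l[1]-D[1]*l[0],D@l),env.read_state()["time_s"])
```

```text
[[ 477.58971015 -222.10002727]
 [ 553.59194931 -268.26956359]
 [ 546.74590937 -279.78819874]
 [ 470.84087112 -233.55892177]]
leg rad 1.5265585016067462 11.05
```

View pics/c2.png

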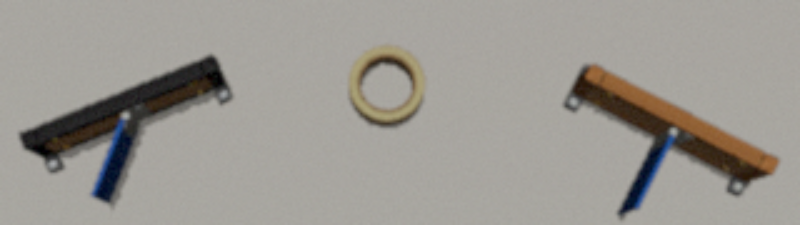

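The picture shows the oak leg square to its frame's back, from (672,133) to (625,213) in the crop, with a measured angle of about 1.53 rad. The black leg hasn't moved and the robot is clear.

```bash
python3 -c "
from station import workorder;print(workorder.sign_off())"
```

```text
the job is handed in; nothing more can be done
None
```

The wooden frame's leg is open against its stop (about 1.53 rad measured from the top camera), the black frame and its leg look unmoved, and the job was handed in just after 11 s on the robot's clock with the arm clear; the sign-off returned no verdict.

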